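# Clamp a rotor in its hinged jig with the jig pin and hold it

## Task

The rotor lies in the open hinged jig and has to be held clamped while I tap its bearing on. First swing the jig's upper half over so that it lies down on the rotor; then lift the jig pin up and off its hook, push it down through the hole in the upper half's tongue into the lower half until its collar presses the upper half fully shut against the springs, and finish like that: keep hold of the pin and keep pressing it down, the gripper itself clear of the jig. Leave the bearing, the end caps and the red screwdriver where they lie.

Things in the scene. Friction and masses are not known exactly. Their poses are not given: they have to be found in the camera images.
- jig: hinged aluminium jig, fixed; dark foot plate 196 x 100 mm. Origin under the pocket's middle, on the worktop; z up, hinge on its +x side, pin hole on its -x side. Lower half: top face at z = 40 mm; a lug 42 mm wide has a vertical 12 mm hole at x = -60 mm, open from z = 40 down to 8 mm. The rotor lies in a sprung cradle, 3.5 mm too high, so the leaf must be pressed shut and springs back when let go
- jig_leaf (a joint): hinge of the jig's upper half (leaf), rad: 0 = fully shut, about 0.05 = resting on the rotor (tongue about 6.5 mm up at the hole; from there about 8 N on the tongue shuts it), 1.57 = upright, 1.9 = stop, leaning away from the robot. Starts at 1.25 to 1.6. Stiff: stays where it is left above about 1.1 rad; lower down it sinks onto the rotor by itself
- jig_hinge (a point): middle of the hinge axis, which runs along the jig's y (x = +70 mm, z = 40 mm in the jig's frame). The leaf's outer (top) face lies 14 mm from this axis, its inner face on it
- leaf_lip (a point): middle of the rounded lip at the free end of the leaf, half-way through its 14 mm thickness; moves with the leaf; 158 mm from the hinge axis. The leaf is a window frame 80 mm wide with a tongue 40 mm wide (98 to 165 mm from the hinge axis) that ends in this lip; a 13 mm hole through the tongue, 130 mm from the hinge axis, comes over the lug's hole
- jig_hole (a point): fixed point on the axis of the pin hole at the height of the leaf's top face when shut (x = -60, y = 0, z = 54 mm in the jig's frame): the collar's underside comes here when the pin is home
- jig_seat (a point): fixed point in the jig's pocket where the centre of the rotor's core lies when the jig is fully shut (parting plane, z = 40 mm)
- rotor_center (a point): centre of the rotor's core (41 mm diameter, 45 mm long, on a 12 mm shaft 115 mm long, along the jig's y); the rotor lies in the jig with its shaft ends out at both sides, and shows through the leaf's window
- hook_bend (a point): bend of a round steel hook 5 mm thick on a fixed stand: centre of the bar at the bend, 146 mm above the worktop. Axes: the hook points to -x, its free end rising 6 mm within 10 mm; the post (10 mm thick, top at z = 155 mm, 16 mm collar at the top) stands 36 mm to the +x side, on a round foot 72 mm across
- pin_grip (a point): jig pin's dark grip where it is held: 24 mm diameter, from 22 mm below to 16 mm above this point; z up the pin. Collar (30 mm) underside 30 mm below; 10 mm shank below it, its tapered tip 75 mm below. On top an eye, 22 mm wide in y, opening 18 mm high, top 39 mm above. Weighs 0.13 kg; hangs upright by the eye; a lift of 6 mm clears the hook's end, at 13 mm the grip meets the hook
- bearing: ball bearing lying on the worktop, 26 mm diameter, 8 mm high; origin at the middle of its underside; leave alone
- end_cap: round aluminium motor end cap on the worktop, the one farther to the left of two, 58 mm diameter, 16 mm high; origin at the middle of its underside; leave alone
- red_screwdriver: screwdriver with red handle lying on the worktop, 148 mm long along its y, 22 mm thick; origin at the middle of its underside; leave alone
There are look-alikes about, which are no part of the job. What is shaped like the part that bears pin_grip but purple or yellow is not meant.

How it is judged (in metres and radians):
On the way, in this order (a step that is already met when the one before it is completed fails the run):
1. the jig's upper half has been swung over and lies on the rotor, the pin still on its hook (value of joint jig_leaf below 0.1 rad and horizontal distance between pin_grip and hook_bend below 0.03 m), for 0.2 s.
2. the pin has been taken off its hook and is held by the gripper, clear of the stand (horizontal distance between pin_grip and hook_bend above 0.05 m and contact force between pin and hook_stand below 0.05 N and contact force between the fingers and pin above 1 N and height (world z) of pin_grip above 0.09 m), for 0.2 s.
At the end, for the whole second after the job is handed in: Leaf below 0.012 rad; pin home in the hole (collar within 3 mm, grip within 6 mm of the axis, tilt below 0.08 rad), pressing on the jig with over 3 N; fingers still on the pin, gripper and arm not on the jig; rotor within 6 mm of its seat (value of joint jig_leaf below 0.012 rad and z of pin_grip in the frame of jig_hole below 0.033 m and horizontal distance between pin_grip and jig_hole below 0.006 m and angle between the z axis of pin_grip and the z axis of jig, either way round below 0.08 rad and contact force between pin and jig above 3 N and contact force between the fingers and pin above 2 N and contact force between each of the fingers, the arm and jig below 0.5 N and distance between rotor_center and jig_seat below 0.006 m); the arm keeps its last pose, push and grip.
It fails at once if the bearing, the end cap or the red screwdriver is moved by more than 20 mm (distance of any of bearing, end_cap, red_screwdriver from where it was at the start of the episode above 0.02 m).
It also fails if it takes over 58 s, if anything falls off the work surface, if the arm or the gripper's body presses on something with over 40 N, if the wrist force passes 120 N, or if a joint passes its speed limit or range.

## Robot

A 6-joint arm with a two-finger parallel gripper is mounted at the origin on a cart in front of the work surface, level with it; the furniture and walls round the work are solid. World frame = base frame: x ahead of the robot, y to its left, z up, the work surface at z = 0. Lengths are in m, angles in degrees, forces in N, time in s.
With the tool pointing down it reaches from about 0.4 to 0.825 m from the base axis. Payload 7 kg.
Tool frame: the origin (TCP) lies midway between the tips of the shut fingers; the grasp point (between the pads) lies 19 mm behind it (ctrl.hold_point_z is the distance from the TCP to the grasp point, in m); z points along the fingers, y is the line along which they close (so a half turn about z gives the same grasp; the last joint's range is limited). The gripper opens to 88 mm and grips with 3 to 60 N. Pads are 19 mm wide; open, the fingers measure 130 mm over their backs; the gripper's body (78 mm by 193 mm) begins 47 mm behind the grasp point.
Start: joints at [84.173, 20.546, 0.682, 0, -70.136, -16.507], TCP at [0.257, 0.624, 0.197] pointing down, gripper open.
Joint ranges: [-176.03, 176.03], [-82.01, 121.73], [-58.28, 71.71], [-173.87, 95.51], [-174.79, -0.11], [-173.66, 173.66]. Speed limits (degrees/s): [136.94, 136.94, 172.46, 180, 180, 180].

## Interface

Orientations are given as [roll, pitch, yaw] about the fixed x, y, z axes, in that order (R = Rz(yaw) Ry(pitch) Rx(roll)).
In Python, from plant import ctrl gives the robot as it stands.
- The arm moves only by the tool apply_moves, never from a script. Its argument "deltas" is a list of rows, each an object with "fingers": the finger opening in mm, from 0 to 87.6; "delta_pos": the shift along the tool's x, y, z in mm, a list of three; "angular": the turn, a rotation vector about the tool's x, y, z in degrees, a list of three. A call has 1 to 10 rows; each row is the pose to reach, as a shift and turn from the pose commanded when the call began, along the tool's axes at that moment; what a row does not reach only later rows make up. A row lasts 1/10 s, in which the tool goes at most 50 mm and 8.59 degrees, less where a joint would pass 70% of its speed; a pose out of reach is approached as far as the arm can. A call with a gripper value outside its range is refused whole. The fingers move at their own pace and stop on an object; the grip force is fixed at half the most. Time passes only in rows, so rows that repeat a pose let the fingers close. It gives the time, the measured TCP pose, the force, the opening and the grip force at its end, in the units of the state.
- ctrl.get_obs(): the state, without advancing time (a new reading comes with each control period).
- ctrl.snapshot(name): name is "scene" or "top"; returns the picture (420x560x3 uint8, red, green, blue); there is no depth.
- ctrl.camera_params(name): a dict with "fx", "fy", "cx", "cy" (pixels), "cam_to_world" (4x4, takes a point from camera to world coordinates). Camera axes: x right, y up, looking along -z (the intrinsics and any distortion apply to the point x, -y, -z); pixel columns grow to the right and rows downward; lengths in m; the calibration is good to about 2 mm. A picture is of the moment at which its call begins. camera_params takes no time and is no camera call.
- ctrl.close_job(): hands the job in; it is judged then, once.
The state is a dict: "clock": time; "joint_pos": joint angles; "qvel": joint speeds; "tau": joint torques, N m; "tool_pos": TCP position; "orientation": TCP orientation; "force": force on the tool from outside, world axes, zero at the start; "moment": the same for the moment, N m; "opening": finger opening in m; "gripper_force": force on a finger pad.
Only numpy, scipy, OpenCV 4.12 (cv2) and the standard library are available. Lean on these libraries where they do the work, as an engineer would, in place of code of your own. Each camera call takes 0.05 s, during which the arm holds its last target. There are 200 camera calls.

## Working session

There is one attempt and no reset: what is moved stays moved. The work goes in short steps, Python scripts to look and compute and a tool call to move; the robot and the scene stay as the last step left them, time stands still between calls to the robot, and variables do not carry over. Pictures are saved under pics/ and viewed, at most 10 in all, crops included, and the job is handed in when it is done.

Besides the shell and the picture viewer there is one more tool, called by a JSON object that holds its "op" and its "data". apply_moves: Moves the arm, as the interface text tells. Its arguments: {"type":"object","properties":{"deltas":{"type":"array"}},"required":["deltas"]}

```bash
mkdir -p pics; ls; python3 - <<'E'
from plant import ctrl
import cv2,numpy as np,json
print(ctrl.get_obs())
for n in("scene","top"):
    cv2.imwrite(f"pics/{n}0.png",ctrl.snapshot(n)[:,:,::-1])
    p=ctrl.camera_params(n);print({k:np.round(np.array(v),4).tolist() if not isinstance(v,str) else v for k,v in p.items()})
print(ctrl.hold_point_z)
E
```

```text
pics
{'clock': 0.0, 'joint_pos': array([ 8.41720090e+01,  2.05916860e+01,  6.32643952e-01, -2.02374407e-02,
       -7.01357350e+01, -1.65066813e+01]), 'qvel': array([ 0.04970247,  0.0036899 ,  0.00404957, -0.00422659,  0.00970803,
        0.0700993 ]), 'tau': array([ 4.19389371e-04, -5.82715809e+01,  2.93070495e+01,  6.99703753e+00,
        6.97188894e-03, -1.59509377e-04]), 'tool_pos': array([0.25633573, 0.62383959, 0.19631095]), 'orientation': array([ 1.79903723e+02, -8.69106666e-03, -2.23415573e+01]), 'force': array([ 0.1239508 , -0.44173114,  0.26730839]), 'moment': array([ 0.04176715,  0.05427485, -0.04739385]), 'gripper_force': 0.0, 'opening': 0.08685749539594302}
{'fx': 453.8985, 'fy': 453.8985, 'cx': 274.2796, 'cy': 204.5949, 'cam_to_world': [[-0.4877, 0.4204, -0.7651, -0.4018], [-0.8729, -0.2255, 0.4325, 0.4827], [0.0093, 0.8789, 0.477, 0.6555], [0.0, 0.0, 0.0, 1.0]]}
{'fx': 512.7535, 'fy': 512.7535, 'cx': 282.6734, 'cy': 212.9563, 'cam_to_world': [[0.0366, 0.9791, -0.2, 0.2332], [-0.9993, 0.0355, -0.0089, -0.0228], [-0.0016, 0.2002, 0.9797, 1.1711], [0.0, 0.0, 0.0, 1.0]]}
0.0188
```

View pics/scene0.png

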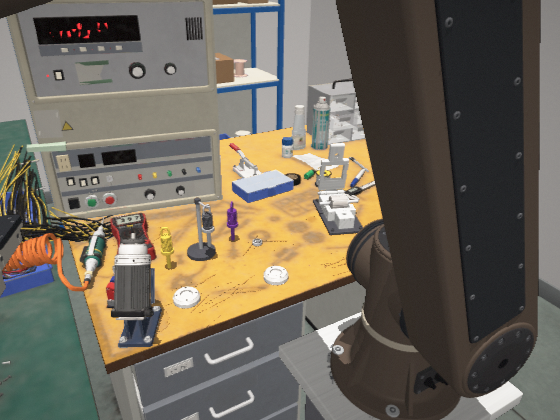

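View pics/top0.png

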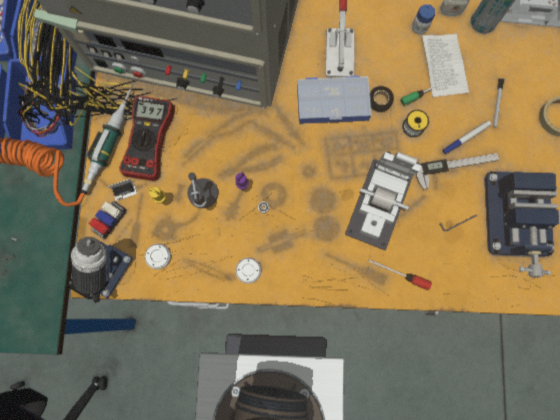

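Top view: jig at about (380,200) with the leaf raised at its far end (405,160). The pin on the hook stand is at (200,190). Its look-alikes are yellow (157,195) and purple (242,181). The dark one hanging on the stand fits. In the scene view it is at (207,222), with yellow at (167,245) and purple at (232,220). I'll enlarge these to confirm.

```bash
cat > h.py <<'E'
import numpy as np
from plant import ctrl
P={n:ctrl.camera_params(n) for n in("scene","top")}
def ray(n,u,v):
    p=P[n];M=np.array(p["cam_to_world"]);d=M[:3,:3]@[(u-p["cx"])/p["fx"],-(v-p["cy"])/p["fy"],-1]
    return M[:3,3],d/np.linalg.norm(d)
def at_z(n,u,v,z):
    o,d=ray(n,u,v);return o+d*(z-o[2])/d[2]
def tri(a,b):
    (o1,d1),(o2,d2)=ray("scene",*a),ray("top",*b)
    s=np.linalg.lstsq(np.c_[d1,-d2],o2-o1,rcond=None)[0]
    p,q=o1+s[0]*d1,o2+s[1]*d2
    return (p+q)/2,np.linalg.norm(p-q)
def proj(n,X):
    p=P[n];c=np.linalg.inv(np.array(p["cam_to_world"]))@np.r_[X,1]
    return np.array([p["cx"]-p["fx"]*c[0]/c[2],p["cy"]+p["fy"]*c[1]/c[2]])
E
python3 - <<'E'
import cv2,numpy as np
s=cv2.imread("pics/scene0.png");t=cv2.imread("pics/top0.png")
def c(i,u,v,w,h,k):return cv2.resize(i[v:v+h,u:u+w],None,fx=k,fy=k,interpolation=cv2.INTER_CUBIC)
a=np.hstack([c(t,335,140,100,120,4)[:,:400],c(s,305,130,100,75,4)[:300] if 0 else cv2.copyMakeBorder(c(s,300,135,100,110,4),0,40,0,0,0)])
cv2.imwrite("pics/crop1.png",a)
b=np.hstack([c(t,140,160,115,80,4)[:,:460][:,0:460],c(s,155,190,85,80,4)]);cv2.imwrite("pics/crop2.png",b);print(a.shape,b.shape)
E
```

```text
(480, 800, 3) (320, 800, 3)
```

View pics/crop1.png

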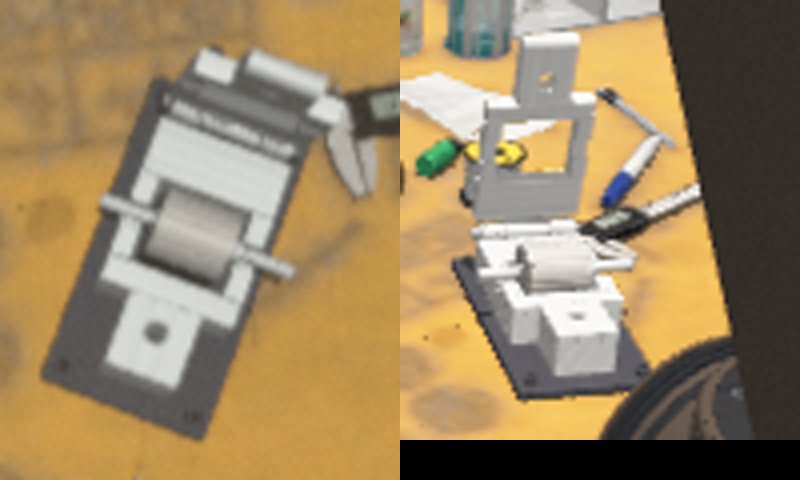

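View pics/crop2.png

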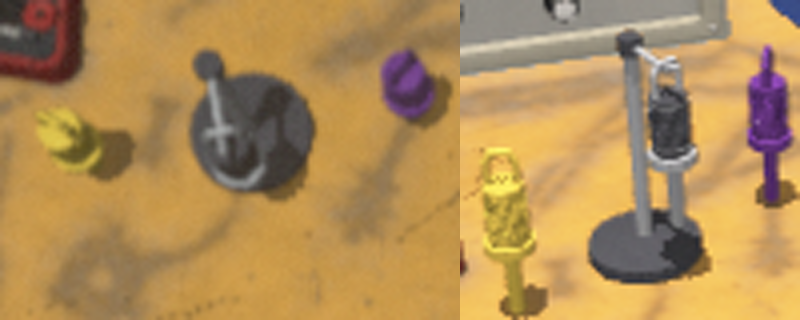

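The crop confirms it: the dark-gripped pin hangs by its eye on the hook (top ≈(195,192), scene ≈(207,222)). The yellow and purple ones stand free on the table, so they aren't meant. The leaf is upright, with its hole visible. Next I'll fit the poses.

```bash
cat > fit.py <<'E'
from h import *
from scipy.optimize import least_squares
T=lambda x,y,u0,v0:((x+.5)/4-.5+u0,(y+.5)/4-.5+v0)
jt=lambda x,y:("top",)+T(x,y,335,140)
js=lambda x,y:("scene",)+T(x-400,y,300,135)
kt=lambda x,y:("top",)+T(x,y,140,160)
ks=lambda x,y:("scene",)+T(x-460,y,155,190)
obs=[((-60,0,40),jt(156,332)),((0,57.5,43.5),jt(104,200)),((0,-57.5,43.5),jt(293,272)),
 ((-98,50,8),jt(42,378)),((-98,-50,8),jt(203,438)),
 ((-60,0,40),js(577,316)),((0,57.5,43.5),js(482,273)),((0,-57.5,43.5),js(633,257)),
 ((-98,50,8),js(522,398)),((-98,-50,8),js(652,374))]
def Wp(q,X):
    c,s=np.cos(q[2]),np.sin(q[2]);X=np.array(X)/1e3
    return np.array([q[0]+c*X[0]-s*X[1],q[1]+s*X[0]+c*X[1],X[2]])
f=lambda q:np.concatenate([proj(o[0],Wp(q,X))-o[1:] for X,o in obs])
r=least_squares(f,[.55,-.2,-.4],loss="soft_l1");q=r.x
print("jig",q[:2].round(4),np.degrees(q[2]).round(1),"\n",f(q).reshape(-1,2).round(1).tolist())
for n,X in dict(hole=(-60,0,54),hinge=(70,0,40)).items():print(n,Wp(q,X).round(4))
# leaf: tongue end corners r=165
L=[(js(528,38),20),(js(578,33),-20)]
def leaf(th):
    c,s=np.cos(th),np.sin(th)
    return [(70-165*c+14*s*0,y,40+165*s+0*c) for _,y in L]
g=lambda a:np.concatenate([proj(o[0],Wp(q,X))-o[1:] for X,(o,_) in zip(leaf(a[0]),L)])
r2=least_squares(g,[1.4]);print("leaf",r2.x,r2.fun.round(1))
# stand
print("post top",tri(ks(629,38)[1:],kt(208,63)[1:]),at_z(*kt(208,63),.155))
print("bend by eye top",tri(ks(667,62)[1:],kt(219,132)[1:]),at_z(*kt(219,132),.15))
print("foot",at_z(*kt(252,132),.006),at_z(*ks(645,243),.006))
print("collar",at_z(*kt(240,160),.088),"collar s",at_z(*ks(673,157),.088))
E
python3 fit.py
```

```text
jig [ 0.5045 -0.2392] -20.4 
 [[0.5, 0.5], [-0.7, -0.4], [-0.1, 0.6], [0.4, -1.6], [1.1, -0.1], [0.2, 0.2], [-1.6, 0.9], [-0.4, 2.4], [-1.0, -1.7], [2.2, 1.6]]
hole [ 0.4482 -0.2183  0.054 ]
hinge [ 0.5701 -0.2636  0.04  ]
leaf [1.44268858] [-0.9 -0.2  0.5  0.4]
post top (array([0.51262808, 0.1760994 , 0.15420138]), np.float64(0.000604858739151092)) [0.51256639 0.1762168  0.155     ]
bend by eye top (array([0.4762477 , 0.16740615, 0.15346396]), np.float64(0.001922876710602063)) [0.47758    0.16891929 0.15      ]
foot [0.51274922 0.17667088 0.006     ] [0.51622809 0.17504866 0.006     ]
collar [0.47724726 0.16807361 0.088     ] collar s [0.47749311 0.16643109 0.088     ]
```

{"op": "apply_moves", "data": {"deltas": [{"fingers": 0, "delta_pos": [0, 0, -40], "angular": [0, 0, 0]}, {"fingers": 0, "delta_pos": [0, 0, -80], "angular": [0, 0, 0]}, {"fingers": 0, "delta_pos": [10, 10, -110], "angular": [0, 0, 0]}, {"fingers": 0, "delta_pos": [40, 41, -110], "angular": [0, 0, 0]}, {"fingers": 0, "delta_pos": [72, 74, -110], "angular": [0, 0, 0]}, {"fingers": 0, "delta_pos": [104, 107, -110], "angular": [0, 0, 0]}, {"fingers": 0, "delta_pos": [136, 140, -110], "angular": [0, 0, 0]}, {"fingers": 0, "delta_pos": [168, 173, -110], "angular": [0, 0, 0]}, {"fingers": 0, "delta_pos": [200, 206, -110], "angular": [0, 0, 0]}, {"fingers": 0, "delta_pos": [232, 239, -110], "angular": [0, 0, 0]}]}}

```text
clock: 1.1
tool_pos: [0.3804, 0.3131, 0.3071]
orientation: [180.0, 0.0, -22.3]
force: [0.9, -0.4, -0.1]
opening: 0.013
gripper_force: 0.0
```

{"op": "apply_moves", "data": {"deltas": [{"fingers": 0, "delta_pos": [32, 33, 0], "angular": [0, 0, 0]}, {"fingers": 0, "delta_pos": [64, 66, 0], "angular": [0, 0, 0]}, {"fingers": 0, "delta_pos": [96, 99, 0], "angular": [0, 0, 0]}, {"fingers": 0, "delta_pos": [128, 132, 0], "angular": [0, 0, 0]}, {"fingers": 0, "delta_pos": [160, 165, 0], "angular": [0, 0, 0]}, {"fingers": 0, "delta_pos": [192, 198, 0], "angular": [0, 0, 0]}, {"fingers": 0, "delta_pos": [224, 231, 0], "angular": [0, 0, 0]}, {"fingers": 0, "delta_pos": [256, 264, 0], "angular": [0, 0, 0]}, {"fingers": 0, "delta_pos": [288, 297, 0], "angular": [0, 0, 0]}, {"fingers": 0, "delta_pos": [320, 330, 0], "angular": [0, 0, 0]}]}}

```text
clock: 2.1
tool_pos: [0.5511, -0.1137, 0.3071]
orientation: [-180.0, 0.0, -22.3]
force: [1.6, 1.6, 0.5]
opening: 0.0004
gripper_force: 0.0
```

{"op": "apply_moves", "data": {"deltas": [{"fingers": 0, "delta_pos": [33, 33, 0], "angular": [0, 0, 0]}, {"fingers": 0, "delta_pos": [66, 66, 0], "angular": [0, 0, 0]}, {"fingers": 0, "delta_pos": [99, 98, 0], "angular": [0, 0, 0]}, {"fingers": 0, "delta_pos": [130, 129, 0], "angular": [0, 0, 0]}, {"fingers": 0, "delta_pos": [130, 129, 0], "angular": [0, 0, 0]}, {"fingers": 0, "delta_pos": [130, 129, 40], "angular": [0, 0, 0]}, {"fingers": 0, "delta_pos": [130, 129, 80], "angular": [0, 0, 0]}, {"fingers": 0, "delta_pos": [130, 129, 120], "angular": [0, 0, 0]}, {"fingers": 0, "delta_pos": [130, 129, 147], "angular": [0, 0, 0]}, {"fingers": 0, "delta_pos": [130, 129, 147], "angular": [0, 0, 0]}]}}

```text
clock: 3.1
tool_pos: [0.6191, -0.2792, 0.1553]
orientation: [180.0, 0.5, -22.4]
force: [-0.0, -1.0, 0.2]
opening: -0.0001
gripper_force: 0.0
```

{"op": "apply_moves", "data": {"deltas": [{"fingers": 0, "delta_pos": [-20, 0, 0], "angular": [0, 0, 0]}, {"fingers": 0, "delta_pos": [-40, 0, 0], "angular": [0, 0, 0]}, {"fingers": 0, "delta_pos": [-52, 0, 0], "angular": [0, 0, 0]}, {"fingers": 0, "delta_pos": [-64, 0, 0], "angular": [0, 0, 0]}, {"fingers": 0, "delta_pos": [-76, 0, 0], "angular": [0, 0, 0]}, {"fingers": 0, "delta_pos": [-88, 0, 0], "angular": [0, 0, 0]}, {"fingers": 0, "delta_pos": [-100, 0, 0], "angular": [0, 0, 0]}, {"fingers": 0, "delta_pos": [-112, 0, 0], "angular": [0, 0, 0]}, {"fingers": 0, "delta_pos": [-124, 0, 0], "angular": [0, 0, 0]}, {"fingers": 0, "delta_pos": [-136, 0, 0], "angular": [0, 0, 0]}]}}

```text
clock: 4.1
tool_pos: [0.4952, -0.2284, 0.1602]
orientation: [180.0, 0.0, -22.3]
force: [0.4, -0.8, -0.3]
opening: 0.0005
gripper_force: 0.0
```

```bash
python3 - <<'E'
from plant import ctrl
import cv2,numpy as np
s=ctrl.snapshot("scene")[:,:,::-1];t=ctrl.snapshot("top")[:,:,::-1]
c=lambda i,u,v:cv2.resize(i[v:v+130,u:u+130],None,fx=3,fy=3)
cv2.imwrite("pics/leaf1.png",np.hstack([c(t,320,130),c(s,280,100)]));print(ctrl.get_obs()["force"],ctrl.get_obs()["tool_pos"])
E
```

```text
[0.65672998 0.25643526 0.47930676] [ 0.49478547 -0.22820026  0.16049549]
```

View pics/leaf1.png

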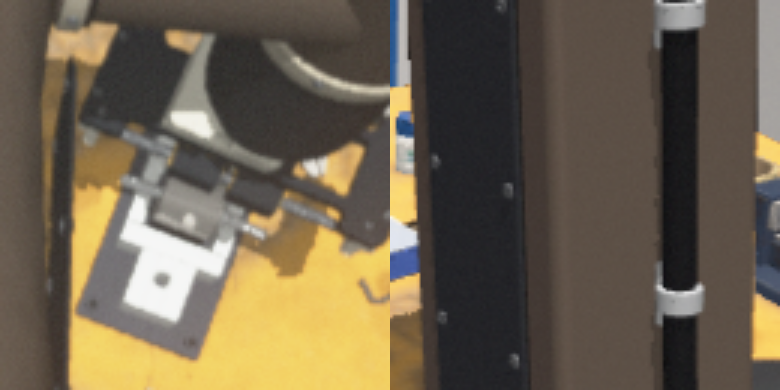

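```bash
cat > chk.py <<'E'
from fit import *
import cv2,sys
def draw(img,n,th,col):
    c,s=np.cos(th),np.sin(th)
    for pts in ([(98,20),(165,20),(165,-20),(98,-20)],[(130+6.5*np.cos(a),6.5*np.sin(a)) for a in np.linspace(0,6.28,12)]):
        X=[Wp(q,(70-r*c+14*s,y,40+r*s+14*c)) for r,y in pts]
        cv2.polylines(img,[np.array([(proj(n,x)-o)*k for x in X]).astype(int)],True,col,1)
o=np.array([320,130]);k=6
from plant import ctrl
t=np.ascontiguousarray(ctrl.snapshot("top")[:,:,::-1])
im=cv2.resize(t[130:260,320:450],None,fx=k,fy=k)[180:780]
o=np.array([320,160]);im=np.ascontiguousarray(im);draw(im,"top",.05,(0,0,255))
cv2.imwrite("pics/"+sys.argv[1],im)
E
python3 chk.py leaf2.png >/dev/null
```

```text
(no output)
```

View pics/leaf2.png

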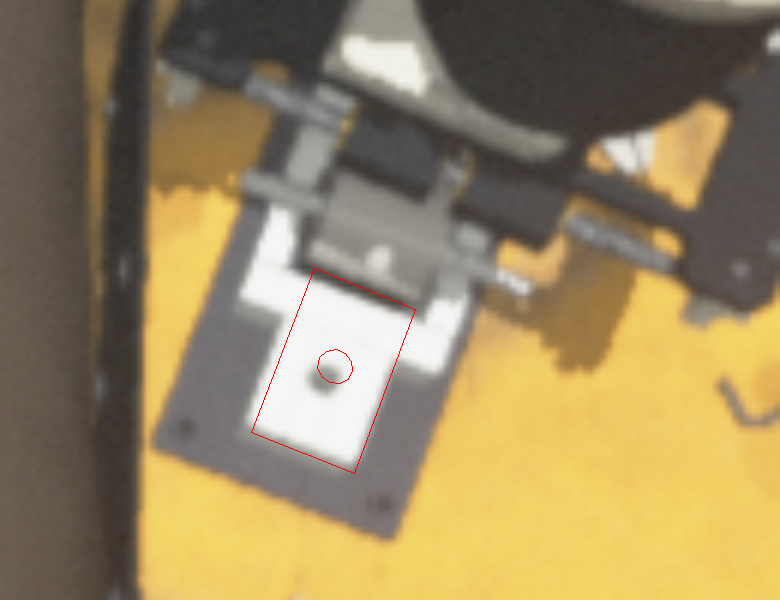

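```bash
python3 - <<'E'
from fit import *
print("---")
f2=lambda p:((np.array(p)-[320,160])*6).round().astype(int)
tp=ctrl.get_obs()["tool_pos"];print("tcp",f2(proj("top",tp)),f2(proj("top",tp+[0,0,.06])))
for th in (.5,.9,1.2,1.44,1.6,1.9):
    c,s=np.cos(th),np.sin(th)
    e=[proj("top",Wp(q,(70-r*c+d*s,y,40+r*s+d*c))) for r,d,y in((165,14,20),(165,14,-20),(98,14,40),(98,14,-40))]
    print(th,[f2(x).tolist() for x in e],[x.round().tolist() for x in e[:2]])
E
```

```text
jig [ 0.5045 -0.2392] -20.4 
 [[0.5, 0.5], [-0.7, -0.4], [-0.1, 0.6], [0.4, -1.6], [1.1, -0.1], [0.2, 0.2], [-1.6, 0.9], [-0.4, 2.4], [-1.0, -1.7], [2.2, 1.6]]
hole [ 0.4482 -0.2183  0.054 ]
hinge [ 0.5701 -0.2636  0.04  ]
leaf [1.44268858] [-0.9 -0.2  0.5  0.4]
post top (array([0.51262808, 0.1760994 , 0.15420138]), np.float64(0.000604858739151092)) [0.51256639 0.1762168  0.155     ]
bend by eye top (array([0.4762477 , 0.16740615, 0.15346396]), np.float64(0.001922876710602063)) [0.47758    0.16891929 0.15      ]
foot [0.51274922 0.17667088 0.006     ] [0.51622809 0.17504866 0.006     ]
collar [0.47724726 0.16807361 0.088     ] collar s [0.47749311 0.16643109 0.088     ]
---
tcp [417 177] [455 131]
0.5 [[308, 330], [417, 374], [298, 179], [509, 262]] [[371.0, 215.0], [390.0, 222.0]]
0.9 [[381, 176], [494, 221], [340, 86], [554, 170]] [[383.0, 189.0], [402.0, 197.0]]
1.2 [[440, 38], [555, 83], [373, 7], [589, 91]] [[393.0, 166.0], [413.0, 174.0]]
1.44 [[485, -73], [600, -29], [397, -55], [613, 29]] [[401.0, 148.0], [420.0, 155.0]]
1.6 [[512, -143], [626, -99], [412, -93], [627, -10]] [[405.0, 136.0], [424.0, 144.0]]
1.9 [[551, -254], [663, -211], [434, -153], [646, -72]] [[412.0, 118.0], [430.0, 125.0]]
```

Contrary to expectation, the leaf is not down: the lug hole is still at top (374,223), as at the start, and the gripper hides the rest. I'll raise the tool, move it aside and look.

{"op": "apply_moves", "data": {"deltas": [{"fingers": 0, "delta_pos": [0, 0, -40], "angular": [0, 0, 0]}, {"fingers": 0, "delta_pos": [0, 0, -80], "angular": [0, 0, 0]}, {"fingers": 0, "delta_pos": [0, 0, -120], "angular": [0, 0, 0]}, {"fingers": 0, "delta_pos": [0, 0, -140], "angular": [0, 0, 0]}, {"fingers": 0, "delta_pos": [0, -40, -140], "angular": [0, 0, 0]}, {"fingers": 0, "delta_pos": [0, -80, -140], "angular": [0, 0, 0]}, {"fingers": 0, "delta_pos": [0, -120, -140], "angular": [0, 0, 0]}, {"fingers": 0, "delta_pos": [0, -160, -140], "angular": [0, 0, 0]}, {"fingers": 0, "delta_pos": [0, -190, -140], "angular": [0, 0, 0]}, {"fingers": 0, "delta_pos": [0, -190, -140], "angular": [0, 0, 0]}]}}

```text
clock: 5.25
tool_pos: [0.5699, -0.0501, 0.2995]
orientation: [180.0, 0.0, -22.2]
force: [0.1, 0.2, 0.6]
opening: 0.0007
gripper_force: 0.0
```

```bash
python3 - <<'E'
from plant import ctrl
import cv2,numpy as np
s=ctrl.snapshot("scene")[:,:,::-1];t=ctrl.snapshot("top")[:,:,::-1]
c=lambda i,u,v:cv2.resize(i[v:v+130,u:u+130],None,fx=3,fy=3)
cv2.imwrite("pics/leaf3.png",np.hstack([c(t,320,130),c(s,280,100)]))
E
```

```text
(no output)
```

View pics/leaf3.png

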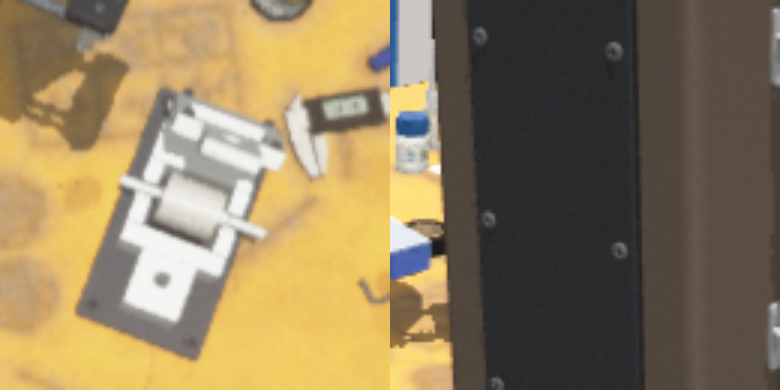

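The leaf is now lower, with its lip at top ≈(388,176)-(408,185), about 1.1 rad. It seems the rising finger dragged it back up. I'll push again, further this time, and sweep past the lip instead of lifting.

{"op": "apply_moves", "data": {"deltas": [{"fingers": 0, "delta_pos": [25, 39, 0], "angular": [0, 0, 0]}, {"fingers": 0, "delta_pos": [50, 78, 0], "angular": [0, 0, 0]}, {"fingers": 0, "delta_pos": [76, 118, 0], "angular": [0, 0, 0]}, {"fingers": 0, "delta_pos": [102, 158, 0], "angular": [0, 0, 0]}, {"fingers": 0, "delta_pos": [126, 196, 0], "angular": [0, 0, 0]}, {"fingers": 0, "delta_pos": [126, 196, 0], "angular": [0, 0, 0]}, {"fingers": 0, "delta_pos": [126, 196, 40], "angular": [0, 0, 0]}, {"fingers": 0, "delta_pos": [126, 196, 80], "angular": [0, 0, 0]}, {"fingers": 0, "delta_pos": [126, 196, 120], "angular": [0, 0, 0]}, {"fingers": 0, "delta_pos": [126, 196, 155], "angular": [0, 0, 0]}]}}

```text
clock: 6.35
tool_pos: [0.6093, -0.2829, 0.1435]
orientation: [-180.0, 0.0, -22.4]
force: [0.8, 0.2, 0.1]
opening: 0.0005
gripper_force: 0.0
```

{"op": "apply_moves", "data": {"deltas": [{"fingers": 0, "delta_pos": [-10, 0, 0], "angular": [0, 0, 0]}, {"fingers": 0, "delta_pos": [-30, 0, 0], "angular": [0, 0, 0]}, {"fingers": 0, "delta_pos": [-50, 0, 0], "angular": [0, 0, 0]}, {"fingers": 0, "delta_pos": [-70, 0, 0], "angular": [0, 0, 0]}, {"fingers": 0, "delta_pos": [-85, 0, 0], "angular": [0, 0, 0]}, {"fingers": 0, "delta_pos": [-100, 0, 0], "angular": [0, 0, 0]}, {"fingers": 0, "delta_pos": [-110, 0, 0], "angular": [0, 0, 0]}, {"fingers": 0, "delta_pos": [-120, 0, 0], "angular": [0, 0, 0]}]}}

```text
clock: 7.15
tool_pos: [0.4995, -0.2368, 0.1469]
orientation: [-180.0, -0.1, -22.3]
force: [0.3, 0.2, -0.0]
opening: 0.0006
gripper_force: 0.1
```

{"op": "apply_moves", "data": {"deltas": [{"fingers": 0, "delta_pos": [-10, 0, 0], "angular": [0, 0, 0]}, {"fingers": 0, "delta_pos": [-20, 0, 0], "angular": [0, 0, 0]}, {"fingers": 0, "delta_pos": [-30, 0, 0], "angular": [0, 0, 0]}, {"fingers": 0, "delta_pos": [-40, 0, 0], "angular": [0, 0, 0]}, {"fingers": 0, "delta_pos": [-50, 0, 0], "angular": [0, 0, 0]}, {"fingers": 0, "delta_pos": [-60, 0, 0], "angular": [0, 0, 0]}, {"fingers": 0, "delta_pos": [-70, 0, 0], "angular": [0, 0, 0]}]}}

```text
clock: 7.85
tool_pos: [0.4341, -0.2097, 0.1452]
orientation: [180.0, 0.0, -22.3]
force: [0.5, 0.1, -0.2]
opening: 0.0003
gripper_force: 0.0
```

{"op": "apply_moves", "data": {"deltas": [{"fingers": 0, "delta_pos": [-10, 0, -40], "angular": [0, 0, 0]}, {"fingers": 0, "delta_pos": [-10, 0, -80], "angular": [0, 0, 0]}, {"fingers": 0, "delta_pos": [-10, 0, -125], "angular": [0, 0, 0]}, {"fingers": 87, "delta_pos": [-10, -20, -160], "angular": [0, 0, -5]}, {"fingers": 87, "delta_pos": [-30, -65, -160], "angular": [0, 0, -10]}, {"fingers": 87, "delta_pos": [-42, -110, -160], "angular": [0, 0, -15]}, {"fingers": 87, "delta_pos": [-54, -155, -160], "angular": [0, 0, -20]}, {"fingers": 87, "delta_pos": [-66, -200, -160], "angular": [0, 0, -25]}, {"fingers": 87, "delta_pos": [-70, -240, -160], "angular": [0, 0, -30]}, {"fingers": 87, "delta_pos": [-70, -240, -160], "angular": [0, 0, -35]}]}}

```text
clock: 8.85
tool_pos: [0.4616, 0.0422, 0.3049]
orientation: [-180.0, 0.0, 13.1]
force: [0.6, -0.2, -1.1]
opening: 0.0512
gripper_force: 0.0
```

```bash
python3 chk.py leaf4.png | tail -0; python3 -c "
from plant import ctrl;o=ctrl.get_obs();print(o['tool_pos'],o['orientation'],o['joint_pos'])"
```

```text
[0.46110555 0.04071325 0.30485481] [-1.79999140e+02  3.65032358e-02  1.33690336e+01] [ 2.95132903e+01 -3.21477757e+00 -1.40589224e+01 -1.11743905e-02
 -7.91906799e+01  7.38578421e+01]Exception ignored on flushing sys.stdout:
BrokenPipeError: [Errno 32] Broken pipe
```

View pics/leaf4.png

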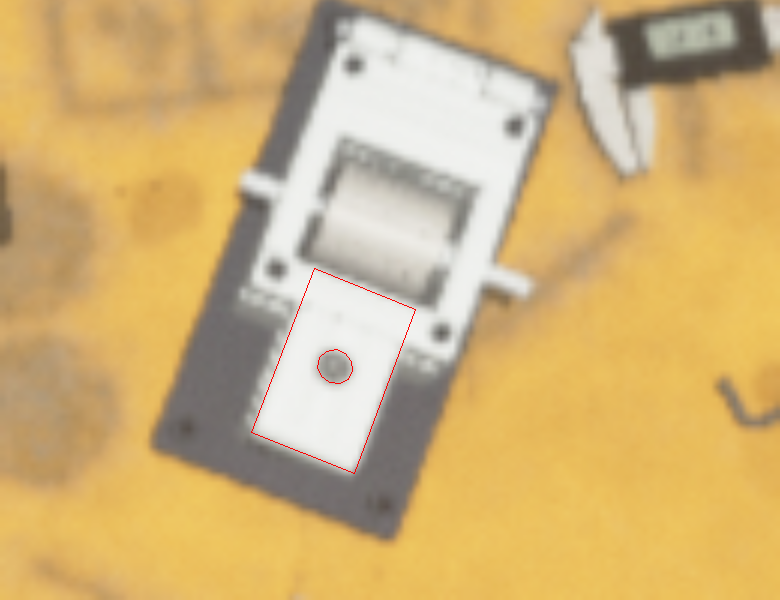

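The leaf now lies on the rotor: the shut-leaf overlay matches the tongue and hole at crop (335,367). Next, the pin.

{"op": "apply_moves", "data": {"deltas": [{"fingers": 87, "delta_pos": [14, -38, 0], "angular": [0, 0, 0]}, {"fingers": 87, "delta_pos": [29, -78, 0], "angular": [0, 0, 0]}, {"fingers": 87, "delta_pos": [45, -120, 0], "angular": [0, 0, 0]}, {"fingers": 87, "delta_pos": [45, -120, 0], "angular": [0, 0, 0]}, {"fingers": 87, "delta_pos": [45, -120, 35], "angular": [0, 0, 0]}, {"fingers": 87, "delta_pos": [45, -120, 70], "angular": [0, 0, 0]}, {"fingers": 87, "delta_pos": [45, -120, 100], "angular": [0, 0, 0]}, {"fingers": 87, "delta_pos": [45, -120, 100], "angular": [0, 0, 0]}]}}

```text
clock: 9.7
tool_pos: [0.4762, 0.1633, 0.2016]
orientation: [179.9, 0.4, 12.5]
force: [0.1, -1.0, -0.4]
opening: 0.087
gripper_force: 0.0
```

```bash
python3 - <<'E'
from h import *
import cv2
o=ctrl.get_obs();t=o["tool_pos"];print(t,o["orientation"],o["opening"])
s=ctrl.snapshot("scene")[:,:,::-1];u=ctrl.snapshot("top")[:,:,::-1]
c=lambda i,a,b:cv2.resize(i[b:b+100,a:a+100],None,fx=4,fy=4)
cv2.imwrite("pics/hook.png",np.hstack([c(u,150,140),c(s,160,160)]))
E
```

```text
[0.47621887 0.163323   0.20158165] [179.86634709   0.39063992  12.52038224] 0.08703578638999701
```

View pics/hook.png

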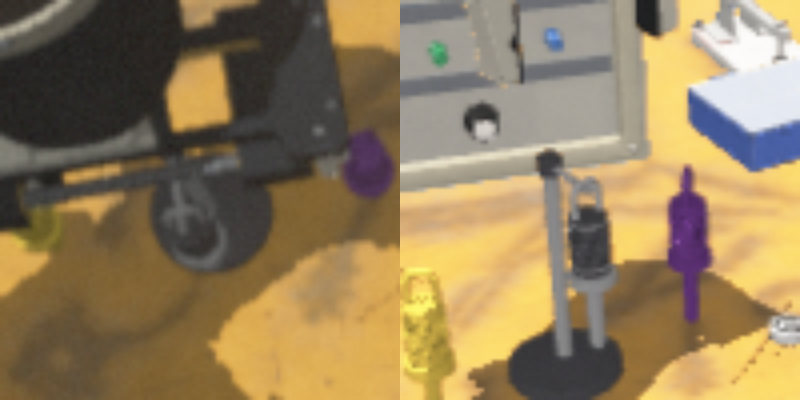

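```bash
cat > avg.py <<'E'
from h import *
a=[];w=[]
for i in range(10):
    ctrl.snapshot("top");o=ctrl.get_obs();a.append(o["tool_pos"]);w.append(np.r_[o["orientation"][2],o["force"]])
print(np.mean(a,0).round(4),np.std(a,0).round(4),np.mean(w,0).round(2),o["opening"],o["gripper_force"],o["clock"])
E
python3 avg.py
```

```text
[0.4795 0.1657 0.2065] [0.0003 0.0001 0.0006] [12.65 -0.07  0.25  0.23] 0.08719108050617412 0.0 10.3
```

{"op": "apply_moves", "data": {"deltas": [{"fingers": 87, "delta_pos": [-1.5, -2, 30], "angular": [0, 0, 0]}, {"fingers": 87, "delta_pos": [-1.5, -2, 55], "angular": [0, 0, 0]}, {"fingers": 87, "delta_pos": [-1.5, -2, 80], "angular": [0, 0, 0]}, {"fingers": 87, "delta_pos": [-1.5, -2, 95], "angular": [0, 0, 0]}, {"fingers": 87, "delta_pos": [-1.5, -2, 103], "angular": [0, 0, 0]}, {"fingers": 87, "delta_pos": [-1.5, -2, 108], "angular": [0, 0, 0]}, {"fingers": 87, "delta_pos": [-1.5, -2, 108], "angular": [0, 0, 0]}, {"fingers": 60, "delta_pos": [-1.5, -2, 108], "angular": [0, 0, 0]}, {"fingers": 45, "delta_pos": [-1.5, -2, 108], "angular": [0, 0, 0]}, {"fingers": 35, "delta_pos": [-1.5, -2, 108], "angular": [0, 0, 0]}]}}

```text
clock: 11.3
tool_pos: [0.4773, 0.1674, 0.0979]
orientation: [-180.0, -0.1, 12.7]
force: [-0.5, 0.6, -0.8]
opening: 0.0683
gripper_force: 0.0
```

{"op": "apply_moves", "data": {"deltas": [{"fingers": 28, "delta_pos": [0, 0, 0], "angular": [0, 0, 0]}, {"fingers": 22, "delta_pos": [0, 0, 0], "angular": [0, 0, 0]}, {"fingers": 10, "delta_pos": [0, 0, 0], "angular": [0, 0, 0]}, {"fingers": 0, "delta_pos": [0, 0, 0], "angular": [0, 0, 0]}, {"fingers": 0, "delta_pos": [0, 0, 0], "angular": [0, 0, 0]}, {"fingers": 0, "delta_pos": [0, 0, 0], "angular": [0, 0, 0]}]}}

```text
clock: 11.9
tool_pos: [0.477, 0.1672, 0.0972]
orientation: [-180.0, 0.0, 12.7]
force: [0.5, 0.2, -1.1]
opening: 0.0215
gripper_force: 30.0
```

```bash
python3 avg.py
```

```text
[0.477  0.1672 0.0972] [0. 0. 0.] [12.67  0.15  0.2  -1.11] 0.02194281744263098 29.99970406293869 12.4
```

{"op": "apply_moves", "data": {"deltas": [{"fingers": 0, "delta_pos": [0, 0, -5], "angular": [0, 0, 0]}, {"fingers": 0, "delta_pos": [0, 0, -9], "angular": [0, 0, 0]}, {"fingers": 0, "delta_pos": [0, 0, -9], "angular": [0, 0, 0]}, {"fingers": 0, "delta_pos": [-8, 0, -9.5], "angular": [0, 0, 0]}, {"fingers": 0, "delta_pos": [-16, 0, -9.5], "angular": [0, 0, 0]}, {"fingers": 0, "delta_pos": [-24, 0, -9.5], "angular": [0, 0, 0]}, {"fingers": 0, "delta_pos": [-34, 0, -9.5], "angular": [0, 0, 0]}, {"fingers": 0, "delta_pos": [-46, 0, -9.5], "angular": [0, 0, 0]}, {"fingers": 0, "delta_pos": [-60, 0, -15], "angular": [0, 0, 0]}, {"fingers": 0, "delta_pos": [-60, 0, -40], "angular": [0, 0, 0]}]}}

```text
clock: 13.4
tool_pos: [0.4146, 0.1519, 0.1354]
orientation: [179.9, 0.3, 12.6]
force: [0.8, 0.6, -1.0]
opening: 0.0218
gripper_force: 30.0
```

```bash
python3 avg.py
```

```text
[0.4182 0.154  0.1378] [0.0004 0.0004 0.0015] [12.68  0.37 -0.04 -1.1 ] 0.022089150192154607 29.99956637620926 13.9
```

{"op": "apply_moves", "data": {"deltas": [{"fingers": 0, "delta_pos": [0, 0, -40], "angular": [0, 0, 0]}, {"fingers": 0, "delta_pos": [0, 0, -80], "angular": [0, 0, 0]}, {"fingers": 0, "delta_pos": [-7, 46, -80], "angular": [0, 0, 0]}, {"fingers": 0, "delta_pos": [-14, 92, -80], "angular": [0, 0, 0]}, {"fingers": 0, "delta_pos": [-20, 138, -80], "angular": [0, 0, 0]}, {"fingers": 0, "delta_pos": [-26, 184, -80], "angular": [0, 0, 0]}, {"fingers": 0, "delta_pos": [-33, 230, -80], "angular": [0, 0, 0]}, {"fingers": 0, "delta_pos": [-40, 276, -80], "angular": [0, 0, 0]}, {"fingers": 0, "delta_pos": [-46, 322, -80], "angular": [0, 0, 0]}, {"fingers": 0, "delta_pos": [-52.5, 369, -80], "angular": [0, 0, 0]}]}}

```text
clock: 14.9
tool_pos: [0.4478, -0.2196, 0.217]
orientation: [-180.0, 0.0, 12.7]
force: [2.0, 0.6, -1.0]
opening: 0.0217
gripper_force: 30.0
```

{"op": "apply_moves", "data": {"deltas": [{"fingers": 0, "delta_pos": [0, 0, 0], "angular": [0, 0, 0]}, {"fingers": 0, "delta_pos": [0, 0, 30], "angular": [0, 0, 0]}, {"fingers": 0, "delta_pos": [0, 0, 60], "angular": [0, 0, 0]}, {"fingers": 0, "delta_pos": [0, 0, 75], "angular": [0, 0, 0]}, {"fingers": 0, "delta_pos": [0, 0, 75], "angular": [0, 0, 0]}]}}

```text
clock: 15.4
tool_pos: [0.4462, -0.217, 0.1396]
orientation: [-179.9, 0.3, 12.6]
force: [-0.2, 0.3, -0.8]
opening: 0.0217
gripper_force: 30.0
```

```bash
python3 avg.py; python3 - <<'E'
from plant import ctrl
import cv2
im=[ctrl.snapshot(n)[:,:,::-1] for n in("top","scene")]
import numpy as np
t=np.ascontiguousarray(im[0]);cv2.imwrite("pics/top_pin_full.png",t);cv2.imwrite("pics/scene_pin_full.png",im[1])
a=cv2.resize(t[165:245,340:420],(600,600),interpolation=cv2.INTER_CUBIC);b=cv2.resize(im[1],(200,150))
cv2.imwrite("pics/pin_at_jig.png",np.hstack([a,np.vstack([b,np.zeros((450,200,3),np.uint8)])]))
E
```

```text
[ 0.4486 -0.2175  0.1429] [0.0005 0.0001 0.0006] [12.68 -0.19 -0.09 -1.  ] 0.02165713739508464 29.999513626098633 15.9
```

View pics/pin_at_jig.png

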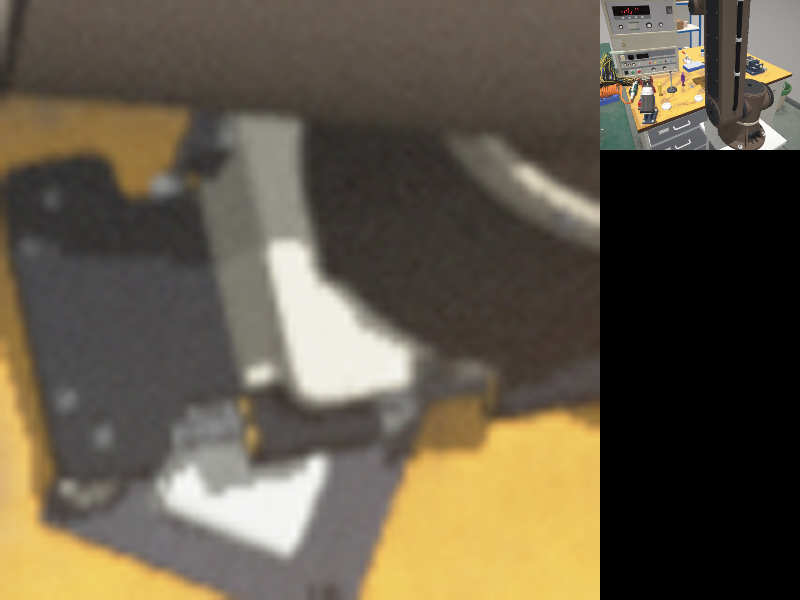

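```bash
python3 - <<'E' | tail -4
from fit import *
import cv2
for n,(u,v) in dict(top=(374.1,222.6),scene=(344,214)).items():
    g=cv2.imread(f"pics/{n}0.png",0).astype(float);u0,v0=round(u),round(v)
    p=g[v0-4:v0+5,u0-4:u0+5];w=np.clip(np.percentile(p,70)-15-p,0,None)
    yy,xx=np.mgrid[v0-4:v0+5,u0-4:u0+5];c=((xx*w).sum()/w.sum(),(yy*w).sum()/w.sum())
    print(n,np.round(c,2),at_z(n,*c,.040 if n=="top" else .038).round(4))
i=cv2.imread("pics/leaf4.png").astype(float)
m=((i.max(2)-i.min(2)<25)&(i.mean(2)<190)).astype(np.uint8)
m[:340]=0;m[395:]=0;m[:,:300]=0;m[:,370:]=0
y,x=np.nonzero(m);c=((x.mean()+.5)/6-.5+320,(y.mean()+.5)/6-.5+160)
print("leafhole",len(x),np.round(c,2),at_z("top",*c,.0605).round(4))
E
```

```text
collar [0.47724726 0.16807361 0.088     ] collar s [0.47749311 0.16643109 0.088     ]
top [373.54 222.75] [ 0.4491 -0.2169  0.04  ]
scene [344.14 214.07] [ 0.45   -0.2202  0.038 ]
leafhole 799 [375.21 220.74] [ 0.4498 -0.2171  0.0605]
```

{"op": "apply_moves", "data": {"deltas": [{"fingers": 0, "delta_pos": [0, -0.5, 10], "angular": [0, 0, 0]}, {"fingers": 0, "delta_pos": [0, -0.5, 18], "angular": [0, 0, 0]}, {"fingers": 0, "delta_pos": [0, -0.5, 22], "angular": [0, 0, 0]}, {"fingers": 0, "delta_pos": [0, -0.5, 26], "angular": [0, 0, 0]}, {"fingers": 0, "delta_pos": [0, -0.5, 30], "angular": [0, 0, 0]}, {"fingers": 0, "delta_pos": [0, -0.5, 32], "angular": [0, 0, 0]}, {"fingers": 0, "delta_pos": [0, -0.5, 32], "angular": [0, 0, 0]}]}}

```text
clock: 16.7
tool_pos: [0.4491, -0.2172, 0.1109]
orientation: [179.9, -0.1, 12.7]
force: [0.3, 0.6, 6.3]
opening: 0.0218
gripper_force: 30.0
```

```bash
python3 avg.py
```

```text
[ 0.449  -0.2172  0.111 ] [0. 0. 0.] [12.69 -0.1   1.02  5.06] 0.021902461854727086 30.04148035804974 17.2
```

{"op": "apply_moves", "data": {"deltas": [{"fingers": 0, "delta_pos": [0, -0.7, 0], "angular": [0, 0, 0]}, {"fingers": 0, "delta_pos": [0, -1.5, 0], "angular": [0, 0, 0]}, {"fingers": 0, "delta_pos": [0, -1.5, 0], "angular": [0, 0, 0]}]}}

```text
clock: 17.5
tool_pos: [0.4487, -0.2159, 0.111]
orientation: [179.9, -0.1, 12.7]
force: [0.3, -1.0, 5.7]
opening: 0.0218
gripper_force: 30.0
```

{"op": "apply_moves", "data": {"deltas": [{"fingers": 0, "delta_pos": [1, 0, 0], "angular": [0, 0, 0]}, {"fingers": 0, "delta_pos": [1.5, 0, 0], "angular": [0, 0, 0]}, {"fingers": 0, "delta_pos": [1.5, 0, 0], "angular": [0, 0, 0]}]}}

```text
clock: 17.8
tool_pos: [0.4501, -0.2156, 0.1109]
orientation: [179.9, -0.1, 12.7]
force: [0.6, -1.3, 4.1]
opening: 0.0219
gripper_force: 30.0
```

```bash
python3 avg.py
```

```text
[ 0.45   -0.2156  0.1109] [0. 0. 0.] [12.69  0.47 -0.18  5.39] 0.021745084114599078 30.0049951672554 18.3
```

{"op": "apply_moves", "data": {"deltas": [{"fingers": 0, "delta_pos": [0, 0.7, 0], "angular": [0, 0, 0]}, {"fingers": 0, "delta_pos": [0, 1.5, 0], "angular": [0, 0, 0]}, {"fingers": 0, "delta_pos": [0, 1.5, 0], "angular": [0, 0, 0]}]}}

```text
clock: 18.6
tool_pos: [0.4502, -0.2169, 0.1108]
orientation: [180.0, -0.1, 12.7]
force: [-0.0, 0.3, 5.6]
opening: 0.0218
gripper_force: 30.0
```

```bash
python3 avg.py
```

```text
[ 0.4502 -0.2168  0.1108] [0. 0. 0.] [12.68  0.11  0.76  5.79] 0.02207921020034183 30.035623002477223 19.1
```

```bash
python3 - <<'E' | tail -12
from fit import *
import cv2
print("---")
tp=np.array([.4486,-.2175,.1429]);f2=lambda p:((np.array(p)+.5-[340,165])*7.5).round().astype(int).tolist()
x=np.array([.9755,.22,0]);y=np.array([.22,-.9755,0])
for n,dz in dict(tip=-.0577,collar_bot=-.0127,collar_top=-.0047,grip_top=.033,eye=.056).items():print(n,f2(proj("top",tp+[0,0,dz])))
print("collar rim",[f2(proj("top",tp+[0,0,-.0127]+.015*d)) for d in(x,-x,y,-y)])
print("tcp tips",[f2(proj("top",tp+s*y*.011)) for s in(-1,1)],[f2(proj("top",tp+s*y*.032)) for s in(-1,1)])
print("leaf hole",f2(proj("top",Wp(q,(-59.1,0,60.5)))),"tongue end",[f2(proj("top",Wp(q,(-94.8,s*20,62)))) for s in(1,-1)])
i=cv2.imread("pics/top_pin_full.png")[165:245,340:420]
for r in range(50,76,2):print(r,"".join("%4d"%v for v in i[r,14:58].mean(1)))
E
```

```text
52   77  80  78  79  78  80  78  81  78  79  76  75  71  74  76  72  73  74  79  79  73  70  60  57  80 120 168 200 217 216 215 212 197 195 180 154 139 132 135 126 112  92  79  79
54   77  79  78  79  79  77  78  77  79  80  82 105 101  99 102 108 127 108 119  89  78  75  71  64  61  63  78  89  94  90  84  78  68  66  66  73  91 104 107 114 122 103  81  87
56   91  78  80  77  77  80  75  78  84  99 106 113 123 126 134 131 128 129  98  93  83  79  81  78  76  77  72  72  70  76  77  78  76  81  77  80  84 124 131 115  90  81  89 101
58  111  82  76  78  78  79  80  81  83 126 119 113 118 119 123 116 113 116 111 130  97  77  79  81  81  77  79  75  75  75  72  73  70  69  69  72  81  88  85  76  78  87 101 101
60   80  78  76  77  79  79  80  82  94 125 133 139 150 157 158 156 155 149 132  98  67  68  71  72  72  73  79 109 132 113  90  91  93  99 100 110 106  88  72  78  85 106 139 144
62   74  74  75  74  72  66  78 101 136 152 172 216 180 160 159 157 154 157 156 125 123 128 133 134 144 162 180 235 233 173 119 112 112 112 114 110 110 100  98 110 153 165 170 171
64   97  86  77  90 
[... 359 characters left out ...]
 115 116 121 116 130 156 182 208 219 231 236 239 242 243 243 243 242 242 243 243 243 243 236 174 123 114 113 113 113 113 112 114 116 126 157 171 175 177 176 175
70  113 111 113 112 115 113 112 118 115 104 107 116 116 134 160 185 203 221 232 237 241 242 242 242 242 240 187 127 116 114 115 111 115 113 113 115 124 160 171 173 175 176 178 176
72  109 114 113 113 114 111 117 115 116 113 116 116 114 117 116 117 123 128 144 165 186 207 224 234 236 194 134 115 115 113 112 116 114 115 114 120 140 170 176 177 175 177 178 178
74  171 157 156 143 120 110 114 114 115 115 117 117 117 115 114 115 112 113 115 115 117 119 120 140 142 120 116 115 113 112 113 113 116 117 115 128 171 177 179 179 177 178 177 178
```

{"op": "apply_moves", "data": {"deltas": [{"fingers": 0, "delta_pos": [-0.8, 0.7, 0], "angular": [0, 0, 0]}, {"fingers": 0, "delta_pos": [-1.5, 1.4, 0], "angular": [0, 0, 0]}, {"fingers": 0, "delta_pos": [-1.5, 1.4, 0], "angular": [0, 0, 0]}]}}

```text
clock: 19.4
tool_pos: [0.449, -0.2183, 0.1108]
orientation: [180.0, -0.1, 12.7]
force: [-0.7, 1.8, 6.6]
opening: 0.0215
gripper_force: 30.1
```

{"op": "apply_moves", "data": {"deltas": [{"fingers": 0, "delta_pos": [0, 1, 0], "angular": [0, 0, 0]}, {"fingers": 0, "delta_pos": [0, 1.5, 0], "angular": [0, 0, 0]}, {"fingers": 0, "delta_pos": [0, 1.5, 0], "angular": [0, 0, 0]}]}}

```text
clock: 19.7
tool_pos: [0.4492, -0.2195, 0.1107]
orientation: [-180.0, -0.1, 12.7]
force: [0.5, 4.7, 7.5]
opening: 0.0217
gripper_force: 30.3
```

{"op": "apply_moves", "data": {"deltas": [{"fingers": 0, "delta_pos": [-1, 0, 0], "angular": [0, 0, 0]}, {"fingers": 0, "delta_pos": [-2, -0.5, 0], "angular": [0, 0, 0]}, {"fingers": 0, "delta_pos": [-2, -0.5, 0], "angular": [0, 0, 0]}]}}

```text
clock: 20.0
tool_pos: [0.4473, -0.2195, 0.1109]
orientation: [180.0, -0.1, 12.7]
force: [-0.3, 3.5, 6.6]
opening: 0.0215
gripper_force: 30.2
```

{"op": "apply_moves", "data": {"deltas": [{"fingers": 0, "delta_pos": [1.2, -1.6, 0], "angular": [0, 0, 0]}, {"fingers": 0, "delta_pos": [2.5, -3.2, 0], "angular": [0, 0, 0]}, {"fingers": 0, "delta_pos": [2.5, -3.2, -2], "angular": [0, 0, 0]}, {"fingers": 0, "delta_pos": [2.5, -3.2, -3], "angular": [0, 0, 0]}, {"fingers": 0, "delta_pos": [2.5, -3.2, -3], "angular": [0, 0, 0]}]}}

```text
clock: 20.5
tool_pos: [0.4486, -0.2163, 0.1136]
orientation: [180.0, -0.0, 12.7]
force: [-1.1, -0.8, 4.7]
opening: 0.0217
gripper_force: 30.0
```

{"op": "apply_moves", "data": {"deltas": [{"fingers": 0, "delta_pos": [0, 0, -2], "angular": [0, 0, 0]}, {"fingers": 0, "delta_pos": [0, 0, -3], "angular": [0, 0, 0]}, {"fingers": 0, "delta_pos": [0, 0, -3], "angular": [0, 0, 0]}]}}

```text
clock: 20.8
tool_pos: [0.4482, -0.2162, 0.1162]
orientation: [-180.0, 0.0, 12.7]
force: [0.3, -0.1, 2.3]
opening: 0.0218
gripper_force: 30.0
```

{"op": "apply_moves", "data": {"deltas": [{"fingers": 0, "delta_pos": [0, 0, -3], "angular": [0, 0, 0]}, {"fingers": 0, "delta_pos": [0, 0, -5], "angular": [0, 0, 0]}, {"fingers": 0, "delta_pos": [0, 0, -5], "angular": [0, 0, 0]}]}}

```text
clock: 21.1
tool_pos: [0.448, -0.216, 0.1211]
orientation: [-180.0, 0.0, 12.7]
force: [-0.3, 1.2, -0.8]
opening: 0.0217
gripper_force: 30.0
```

{"op": "apply_moves", "data": {"deltas": [{"fingers": 0, "delta_pos": [3, 1, 0], "angular": [0, 0, 0]}, {"fingers": 0, "delta_pos": [3, 1, 3], "angular": [0, 0, 0]}, {"fingers": 0, "delta_pos": [3, 1, 5], "angular": [0, 0, 0]}, {"fingers": 0, "delta_pos": [3, 1, 5], "angular": [0, 0, 0]}]}}

```text
clock: 21.5
tool_pos: [0.451, -0.2164, 0.1156]
orientation: [-180.0, 0.1, 12.7]
force: [-0.7, -0.3, -1.8]
opening: 0.0218
gripper_force: 30.0
```

{"op": "apply_moves", "data": {"deltas": [{"fingers": 0, "delta_pos": [1, 0, 0], "angular": [0, 0, 0]}, {"fingers": 0, "delta_pos": [2, 0, 0], "angular": [0, 0, 0]}, {"fingers": 0, "delta_pos": [2, 0, 0], "angular": [0, 0, 0]}]}}

```text
clock: 21.8
tool_pos: [0.4536, -0.216, 0.1163]
orientation: [180.0, -0.0, 12.7]
force: [-1.0, 0.4, -1.5]
opening: 0.0215
gripper_force: 30.0
```

{"op": "apply_moves", "data": {"deltas": [{"fingers": 0, "delta_pos": [1, 0, 0], "angular": [0, 0, 0]}, {"fingers": 0, "delta_pos": [2, 0, 0], "angular": [0, 0, 0]}, {"fingers": 0, "delta_pos": [2, 0, 0], "angular": [0, 0, 0]}]}}

```text
clock: 22.1
tool_pos: [0.4555, -0.2156, 0.1163]
orientation: [180.0, -0.0, 12.7]
force: [0.1, 0.1, -1.6]
opening: 0.0218
gripper_force: 30.0
```

{"op": "apply_moves", "data": {"deltas": [{"fingers": 0, "delta_pos": [-1, 0, 0], "angular": [0, 0, 0]}, {"fingers": 0, "delta_pos": [-1.5, 0, 2], "angular": [0, 0, 0]}, {"fingers": 0, "delta_pos": [-1.5, 0, 5], "angular": [0, 0, 0]}, {"fingers": 0, "delta_pos": [-1.5, 0, 5], "angular": [0, 0, 0]}]}}

```text
clock: 22.5
tool_pos: [0.4535, -0.2159, 0.1108]
orientation: [-180.0, 0.0, 12.7]
force: [0.3, 0.2, -1.1]
opening: 0.0217
gripper_force: 30.0
```

{"op": "apply_moves", "data": {"deltas": [{"fingers": 0, "delta_pos": [0, 0, 3], "angular": [0, 0, 0]}, {"fingers": 0, "delta_pos": [0, 0, 5], "angular": [0, 0, 0]}, {"fingers": 0, "delta_pos": [0, 0, 5], "angular": [0, 0, 0]}]}}

```text
clock: 22.8
tool_pos: [0.4537, -0.2159, 0.1058]
orientation: [-180.0, 0.0, 12.7]
force: [-1.1, -0.6, -2.0]
opening: 0.0217
gripper_force: 30.0
```

```bash
python3 avg.py
```

```text
[ 0.4539 -0.2159  0.1062] [0.0001 0.     0.0001] [12.67 -0.2  -0.19 -1.37] 0.021966389295287516 30.000803768634796 23.3
```

{"op": "apply_moves", "data": {"deltas": [{"fingers": 0, "delta_pos": [0, 0, 3], "angular": [0, 0, 0]}, {"fingers": 0, "delta_pos": [0, 0, 6], "angular": [0, 0, 0]}, {"fingers": 0, "delta_pos": [0, 0, 6], "angular": [0, 0, 0]}]}}

```text
clock: 23.6
tool_pos: [0.4536, -0.2159, 0.0997]
orientation: [-180.0, 0.0, 12.7]
force: [0.5, -0.8, -1.6]
opening: 0.0217
gripper_force: 30.0
```

{"op": "apply_moves", "data": {"deltas": [{"fingers": 0, "delta_pos": [0, 0, 2], "angular": [0, 0, 0]}, {"fingers": 0, "delta_pos": [0, 0, 4], "angular": [0, 0, 0]}, {"fingers": 0, "delta_pos": [0, 0, 4], "angular": [0, 0, 0]}]}}

```text
clock: 23.9
tool_pos: [0.4537, -0.2159, 0.096]
orientation: [-180.0, 0.0, 12.7]
force: [-0.9, -0.6, -0.9]
opening: 0.022
gripper_force: 30.0
```

```bash
python3 avg.py
```

```text
[ 0.4539 -0.2159  0.0962] [0.0001 0.     0.0001] [12.67 -0.19 -0.84 -1.71] 0.021655068823591382 30.001835525035858 24.4
```

{"op": "apply_moves", "data": {"deltas": [{"fingers": 0, "delta_pos": [0, 0, 3], "angular": [0, 0, 0]}, {"fingers": 0, "delta_pos": [0, 0, 6], "angular": [0, 0, 0]}, {"fingers": 0, "delta_pos": [0, 0, 6], "angular": [0, 0, 0]}]}}

```text
clock: 24.7
tool_pos: [0.4536, -0.2159, 0.0898]
orientation: [-180.0, 0.0, 12.7]
force: [-0.9, -1.4, -2.2]
opening: 0.0216
gripper_force: 30.0
```

{"op": "apply_moves", "data": {"deltas": [{"fingers": 0, "delta_pos": [0, 0, 3], "angular": [0, 0, 0]}, {"fingers": 0, "delta_pos": [0, 0, 6], "angular": [0, 0, 0]}, {"fingers": 0, "delta_pos": [0, 0, 6], "angular": [0, 0, 0]}]}}

```text
clock: 25.0
tool_pos: [0.4536, -0.2159, 0.0838]
orientation: [-180.0, 0.0, 12.7]
force: [-0.2, -2.3, -1.4]
opening: 0.0219
gripper_force: 30.0
```

```bash
python3 avg.py
```

```text
[ 0.4538 -0.2159  0.0842] [0.0001 0.     0.0001] [12.66 -0.43 -0.72 -1.92] 0.02193307984468757 30.003933906555176 25.5
```

{"op": "apply_moves", "data": {"deltas": [{"fingers": 0, "delta_pos": [-0.7, 0.4, 0], "angular": [0, 0, 0]}, {"fingers": 0, "delta_pos": [-1.5, 0.4, 0], "angular": [0, 0, 0]}, {"fingers": 0, "delta_pos": [-1.5, 0.4, 0], "angular": [0, 0, 0]}]}}

```text
clock: 25.8
tool_pos: [0.4525, -0.2166, 0.0843]
orientation: [180.0, -0.0, 12.7]
force: [0.2, 0.6, -1.8]
opening: 0.0219
gripper_force: 30.0
```

```bash
python3 avg.py
```

```text
[ 0.4526 -0.2166  0.0843] [0. 0. 0.] [12.67 -0.23 -0.31 -1.24] 0.021880644465630768 30.000105500221252 26.3
```

{"op": "apply_moves", "data": {"deltas": [{"fingers": 0, "delta_pos": [-0.5, 0, 0], "angular": [0, 0, 0]}, {"fingers": 0, "delta_pos": [-1, 0, 0], "angular": [0, 0, 0]}, {"fingers": 0, "delta_pos": [-1, 0, 3], "angular": [0, 0, 0]}, {"fingers": 0, "delta_pos": [-1, 0, 6], "angular": [0, 0, 0]}, {"fingers": 0, "delta_pos": [-1, 0, 6], "angular": [0, 0, 0]}]}}

```text
clock: 26.8
tool_pos: [0.4511, -0.2168, 0.0777]
orientation: [-180.0, 0.1, 12.7]
force: [0.3, 0.3, -1.4]
opening: 0.0218
gripper_force: 30.0
```

```bash
python3 avg.py
```

```text
[ 0.4516 -0.2169  0.0782] [0.0001 0.     0.0001] [12.67 -0.12  0.04 -1.52] 0.02185134469626126 29.99980866909027 27.3
```

{"op": "apply_moves", "data": {"deltas": [{"fingers": 0, "delta_pos": [0, 0, 3], "angular": [0, 0, 0]}, {"fingers": 0, "delta_pos": [0, 0, 6], "angular": [0, 0, 0]}, {"fingers": 0, "delta_pos": [0, 0, 8], "angular": [0, 0, 0]}, {"fingers": 0, "delta_pos": [0, 0, 8], "angular": [0, 0, 0]}]}}

```text
clock: 27.7
tool_pos: [0.4515, -0.2169, 0.0703]
orientation: [180.0, 0.0, 12.7]
force: [-1.4, -0.4, 2.5]
opening: 0.0218
gripper_force: 30.0
```

```bash
python3 avg.py
```

```text
[ 0.4516 -0.2169  0.0703] [0. 0. 0.] [12.67 -1.49 -0.45  3.1 ] 0.02147331860548811 30.00402331352234 28.2
```

{"op": "apply_moves", "data": {"deltas": [{"fingers": 0, "delta_pos": [-0.5, 0, 1], "angular": [0, 0, 0]}, {"fingers": 0, "delta_pos": [-1, 0, 2], "angular": [0, 0, 0]}, {"fingers": 0, "delta_pos": [-1, 0, 3], "angular": [0, 0, 0]}, {"fingers": 0, "delta_pos": [-1, 0, 3], "angular": [0, 0, 0]}]}}

```text
clock: 28.6
tool_pos: [0.4509, -0.2171, 0.0677]
orientation: [180.0, -0.0, 12.7]
force: [-2.7, 0.4, 5.9]
opening: 0.0221
gripper_force: 30.0
```

```bash
python3 avg.py
```

```text
[ 0.4509 -0.2171  0.0677] [0. 0. 0.] [12.68 -1.89  1.06  7.09] 0.021798934341751813 30.009234845638275 29.1
```

{"op": "apply_moves", "data": {"deltas": [{"fingers": 0, "delta_pos": [-0.5, 0, 1], "angular": [0, 0, 0]}, {"fingers": 0, "delta_pos": [-0.5, 0, 1.5], "angular": [0, 0, 0]}, {"fingers": 0, "delta_pos": [-0.5, 0, 1.5], "angular": [0, 0, 0]}]}}

```text
clock: 29.4
tool_pos: [0.4507, -0.2172, 0.0669]
orientation: [180.0, -0.1, 12.7]
force: [-4.9, 2.6, 15.5]
opening: 0.0219
gripper_force: 30.0
```

```bash
python3 avg.py
```

```text
[ 0.4507 -0.2173  0.0669] [0. 0. 0.] [12.7  -3.82  2.32 14.23] 0.02159042295671557 30.02694457769394 29.9
```

{"op": "apply_moves", "data": {"deltas": [{"fingers": 0, "delta_pos": [-0.5, 0, 0.4], "angular": [0, 0, 0]}, {"fingers": 0, "delta_pos": [-1, 0, 0.7], "angular": [0, 0, 0]}, {"fingers": 0, "delta_pos": [-1, 0, 0.7], "angular": [0, 0, 0]}]}}

```text
clock: 30.2
tool_pos: [0.4505, -0.2175, 0.0668]
orientation: [179.9, -0.2, 12.7]
force: [-4.3, 3.8, 18.1]
opening: 0.0217
gripper_force: 30.0
```

```bash
python3 avg.py
```

```text
[ 0.4505 -0.2175  0.0668] [0. 0. 0.] [12.72 -3.86  3.58 18.01] 0.02173159791037524 30.047740638256073 30.7
```

```bash
python3 -c "
from plant import ctrl;print(ctrl.close_job())"
```

```text
the job is handed in; nothing more can be done
None
```

The leaf is swung over and the pin is through the tongue, its collar holding the leaf against a hard stop at about 19 N. The fingers are still on the pin; I handed it in at 30.7 s (no verdict came back), and the final seating is judged from force and height only, because I had used up my picture views.

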